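# Shut and fasten the prayer bead box

### The job

Using only your fingertips, push the sliding door on top of the wooden prayer bead box fully shut, then push the little brass turn-catch round by its knob until it lies square across behind the shut door's ridge. Push gently: do not pinch, lift, tip or shove the box along the glass, and leave the tealight dish, the screw-top tub and the earring tray alone. Finish with the hand clear.

Things in the scene. Friction and masses are not known exactly. Their poses are not given: they have to be found in the camera images.
- beadbox: dark wooden box, loose (0.7-1 kg; slips at about 3-8 N), on a glass top 100 mm above the work surface. Origin: centre of its underside. 110 mm in x, 220 in y, 60 high. Rails 16 mm wide (tops at 68 mm) run along y at x = -47 and +47. Between them: -y half of top is a fixed board (60 mm high), +y half the opening. Within 30 deg of the world axes, catch side (-x) to the robot
- door (a joint): light wooden door, 76 x 100 mm, sliding along box y between the rails, over the fixed board (its upper face at box height 68 mm). In m: 0 = fully shut (hard stop; its trailing edge then at box y = 0); grows as it opens towards box -y, to 0.092. Takes about 1 N to slide and stays where left
- door_ridge (a point): top centre of the door's trailing (-y) face, at box x = 0, box height 84 mm. A raised dark ridge runs across the door here: 56 mm long (box x), 10 mm thick (from this point towards +y), top at 84 mm; below it the door's edge goes down to 61 mm, so a flat face looks to box -y to be pushed on
- catch (a joint): brass turn-catch on the -x rail, on a vertical pin. In rad: 0 = arm pointing to box -y along the rail; positive swings its tip from -y to box +x; 1.57 = square across, pointing to box +x, just behind the shut door's ridge; stops at -0.5 (tip out over the -x side) and 1.6. Needs about 0.6 N at the knob, stays where left; only to be turned across once the door is shut
- catch_pivot (a point): pivot of the catch, at box (-47, -10, 72.5) mm, on top of its flat arm: 10 mm wide, 4 mm thick, arm top at box height 72.5 mm, reaching 37 mm from the pivot
- catch_knob (a point): top centre of the upright brass knob on the catch's arm, 32 mm from the pivot: a round peg 12 mm in diameter, 20 mm tall, from box height 72.5 to 92.5 mm
- dish: empty round ceramic tealight dish, 72 mm across, 26 mm high, loose on the glass; origin under its centre. To be left alone
- tub: round clear plastic tub with green screw-top lid, 68 mm across, 52 mm high, loose on the glass; origin under its centre. To be left alone
- tray: red hard silicone earring tray, 80 x 60 x 16 mm, loose on the glass; origin under its centre. To be left alone
Mind the look-alikes: they are no part of the job. Several things have the shape of the beadbox; the one meant has the colours described above.

How it is judged:
On the way, in this order (a step that is already met when the one before it is completed fails the run):
1. the sliding door is fully shut (value of joint door below 0.004 m), for 0.2 s.
2. the catch is turned across behind the shut door (value of joint catch above 1.35 rad and value of joint door below 0.004 m), for 0.2 s.
At the end, for the whole second after the job is handed in: The door is within 4 mm of fully shut, the catch is turned to at least 1.35 rad (within about 12 degrees of square across), the box stands still and level within 40 mm of where it began, and dish, tub and tray are within 15 mm of where they began (all of step 2 and linear speed of beadbox below 0.01 m/s and angle between beadbox's own z axis and vertical below 0.05 rad and distance of beadbox from where it was at the start of the episode below 0.04 m and distance of each of dish, tub, tray from where it was at the start of the episode below 0.015 m); the robot touches nothing.
It fails at once if the catch was turned across while the door was still open (value of joint catch above 0.7 rad and value of joint door above 0.008 m).
It fails at once if the box was shoved more than 40 mm (distance of beadbox from where it was at the start of the episode above 0.04 m).
It fails at once if the box was lifted or tipped (height (world z) of beadbox above 0.112 m or angle between beadbox's own z axis and vertical above 0.15 rad).
It fails at once if the box, its door or its catch was pinched or pushed hard (over 25 N) (contact force between the fingers and beadbox above 25 N).
It fails at once if the dish, tub or tray was moved (distance of any of dish, tub, tray from where it was at the start of the episode above 0.015 m).
It also fails if it takes over 50 s, if anything falls off the work surface, if the arm or the gripper's body presses on something with over 40 N, if the wrist force passes 120 N, or if a joint passes its speed limit or range.

### The arm

A 7-joint arm with a two-finger parallel gripper is mounted at the origin on the work surface. World frame = base frame: x ahead of the robot, y to its left, z up, the work surface at z = 0. Lengths are in m, angles in rad, forces in N, time in s.
With the tool pointing down it reaches from about 0.4 to 0.85 m from the base axis. Payload 6.9 kg.
Tool frame: the origin (TCP) lies at the very end of the fingers, on their centre line; the grasp point (between the pads) lies 19 mm behind it; z points along the fingers, y is the line along which they close (so a half turn about z gives the same grasp; the last joint's range is limited). The gripper opens to 85 mm and grips with 20 to 120 N. Pads are 22 mm wide; open, the fingers measure 114 mm over their backs; the gripper's body (76 mm by 85 mm) begins 54 mm behind the grasp point. The pads swing forward as they close: fully open they stand 13 mm farther back than shut.
Start: joints at [0.105, 0.507, -0.238, 1.5, 0.126, 1.149, -0.155], TCP at [0.625, -0, 0.192] pointing down, gripper open.
Joint ranges: [-3.08, 3.08], [-0.24, 2.05], [-1.43, 1.35], [0, 2.5], [-1.52, 4.66], [0.17, 1.96], [-2.89, 2.89]. Speed limits (rad/s): [2.39, 2.39, 3.14, 3.14, 3.14, 3.14, 3.14].

### API

Orientations are given as a rotation vector (axis times angle).
In Python, from cell import arm, cams gives the robot as it stands. The module is installed in compiled form; this text tells all that it offers.
- The arm moves only by the shell command python3 -m inch 'ROWS' [FORCE]. ROWS is JSON, a list that holds one entry, the list of rows, each a list of 7 numbers: the shift along the tool's x, y, z each as a share of 0.5 m, from -1 to 1, then the turn, a rotation vector about the tool's x, y, z each as a share of 360 degrees, from -1 to 1, then the opening, from -1 (shut) to 1 (fully open). A call has 1 to 20 rows; each row shifts and turns the commanded pose from where the row before left it, along the tool's axes as they then stand; what a row does not reach is not made up. A row lasts 1/10 s, in which the tool goes at most 50 mm and 8.59 degrees, less where a joint would pass 70% of its speed; a pose out of reach is approached as far as the arm can. A call with a number of a shift or a turn outside -1 to 1 is refused whole. A call with a gripper value outside its range is refused whole. The fingers move at their own pace and stop on an object; FORCE is the grip in N (left out, the last holds). Time passes only in rows, so rows that do not move let the fingers close. It gives the time, the measured TCP pose, the force, the opening and the grip force at its end, in the units of the state.
- arm.observe(): the state, without advancing time (a new reading comes with each control period).
- cams.get_image(name): name is "scene" or "side" or "wrist"; returns a dict with "pixels" (480x640x3 uint8, red, green, blue), "mtx" (3x3 intrinsics, pixels), "k1" (the pictures are not rectified: a ray, as slopes to the right and down, at radius r is drawn at 1 + k1 r^2 times it, then the intrinsics apply), "extrinsics" (4x4, takes a point from world to camera coordinates). Camera axes: x right, y down, z forward; pixel columns grow to the right and rows downward; lengths in m; the calibration is good to about 2 mm. A picture is of the moment at which its call begins. There is no depth.
- arm.finish_job(): hands the job in; it is judged then, once.
The state is a dict: "t": time; "joints": joint angles; "qd": joint speeds; "effort": joint torques, N m; "position": TCP position; "tool_rot": TCP orientation; "wrist_force": force on the tool from outside, world axes, zero at the start; "ft_torque": the same for the moment, N m; "grip_width": finger opening in m; "gripper_force": force on a finger pad.
Only numpy, scipy, OpenCV 4.12 (cv2) and the standard library are available. Lean on these libraries where they do the work, as an engineer would, in place of code of your own. Each camera call takes 0.05 s, during which the arm holds its last target. There are 200 camera calls.

## Working session

There is one attempt and no reset: what is moved stays moved. The work goes in short steps, Python scripts to look and compute and a shell command to move; the robot and the scene stay as the last step left them, time stands still between calls to the robot, and variables do not carry over. Pictures are saved under pics/ and viewed, at most 10 in all, crops included, and the job is handed in when it is done.

```bash
mkdir -p pics
python3 - <<'E'
from cell import arm,cams
import cv2,numpy as np
s=arm.observe(); print({k:np.round(v,3).tolist() for k,v in s.items()})
for n in("scene","side"):
    d=cams.get_image(n); cv2.imwrite(f"pics/{n}0.png",d["pixels"][:,:,::-1]); np.savez(f"{n}0.npz",**d)
    print(n,np.round(d["mtx"],1).tolist(),d["k1"],np.round(d["extrinsics"],3).tolist())
E
```

```text
{'t': 0.0, 'joints': [0.105, 0.508, -0.237, 1.501, 0.126, 1.149, -0.155], 'qd': [-0.001, -0.001, -0.001, -0.0, -0.001, 0.001, 0.001], 'effort': [0.001, -62.059, -2.187, -24.966, 0.012, 0.012, 0.0], 'position': [0.624, -0.0, 0.191], 'tool_rot': [-2.221, -2.221, 0.002], 'wrist_force': [0.529, 0.129, -0.248], 'ft_torque': [-0.04, -0.019, -0.035], 'gripper_force': 0.0, 'grip_width': 0.085}
scene [[437.4, 0.0, 322.7], [0.0, 437.4, 231.9], [0.0, 0.0, 1.0]] -0.010640292349651824 [[-0.527, 0.849, -0.018, 0.247], [0.51, 0.299, -0.806, -0.159], [-0.679, -0.435, -0.591, 1.623], [0.0, 0.0, 0.0, 1.0]]
side [[465.8, 0.0, 320.3], [0.0, 465.8, 237.3], [0.0, 0.0, 1.0]] -0.11203053874968837 [[-0.941, -0.339, -0.011, 0.518], [-0.185, 0.54, -0.821, 0.186], [0.284, -0.771, -0.571, 1.093], [0.0, 0.0, 0.0, 1.0]]
```

View pics/scene0.png

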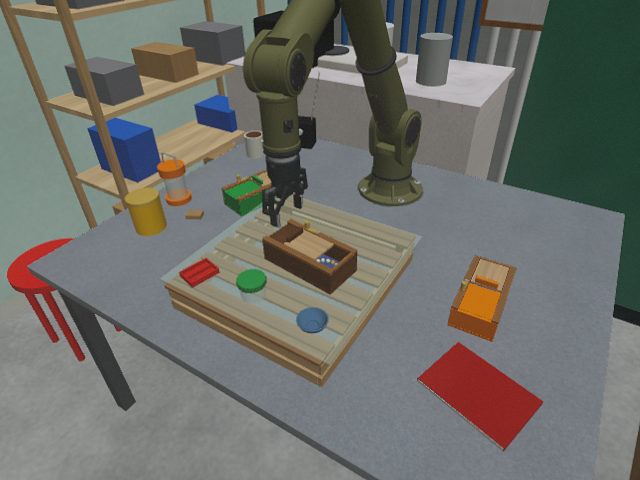

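View pics/side0.png

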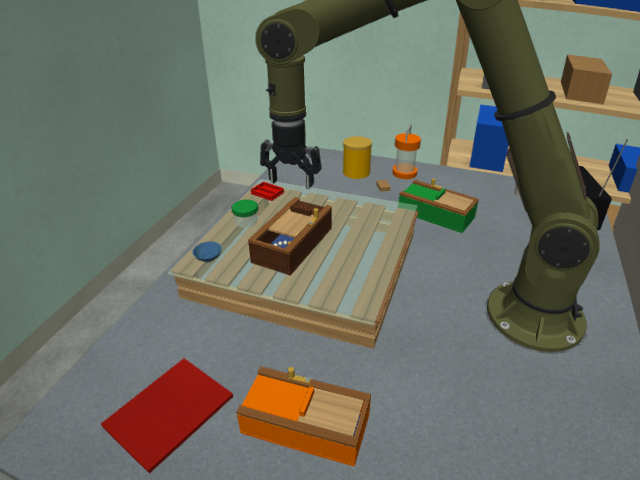

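The scene view shows the dark box at about (310,255), with the dish at (312,320), the tub at (250,282) and the red tray at (199,272). In the side view the box is at (290,235). The orange and green boxes are look-alikes.

Run:
```python
import cv2
a=cv2.imread("pics/scene0.png")[210:300,255:365]; b=cv2.imread("pics/side0.png")[190:280,240:340]
a=cv2.resize(a,None,fx=7,fy=6.6666,interpolation=cv2.INTER_CUBIC)
b=cv2.resize(b,None,fx=8,fy=6.6666,interpolation=cv2.INTER_CUBIC)
cv2.imwrite("pics/a.png",a);cv2.imwrite("pics/b.png",b)
```

```text
(no output)
```

View pics/a.png

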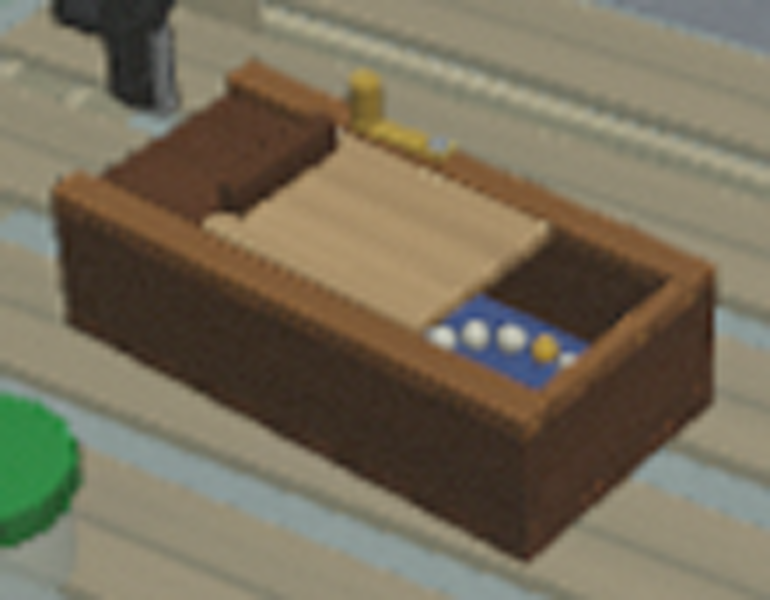

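View pics/b.png

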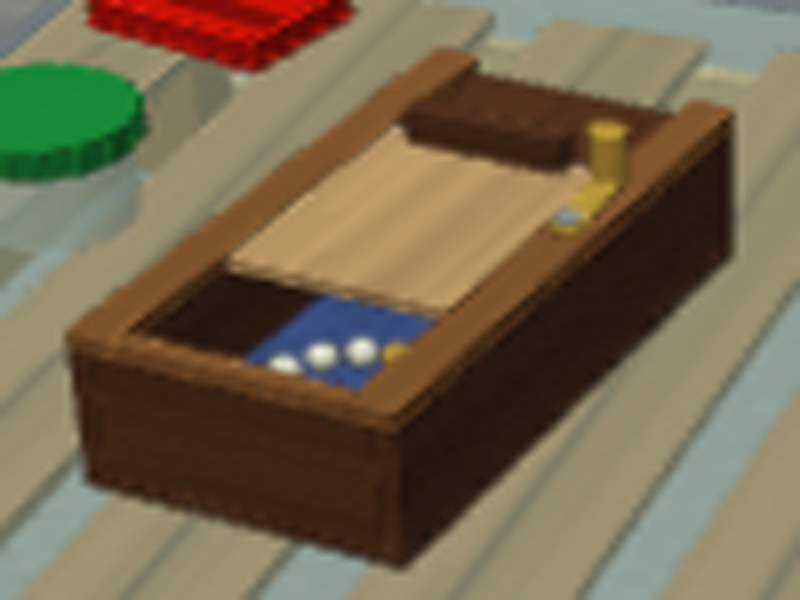

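The crops show the box's outer rail corners, the pivot, the knob and the door's leading edge clearly. In crop a the corners are (715,268), (530,430), (57,185) and (243,62), and the knob is at (367,76). In crop b the corners are (395,428), (70,335), (735,115) and (440,50), and the knob is at (608,128). Next I cast rays from these.

```bash
cat > h.py <<'E'
import numpy as np,cv2
def ray(d,uv):
    K=d["mtx"];k=float(d["k1"]);q=cv2.undistortPoints(np.array([[uv]],float),K,np.array([k,0,0,0,0.]))[0,0]
    E=d["extrinsics"];R=E[:3,:3];c=-R.T@E[:3,3];v=R.T@np.array([q[0],q[1],1]);return c,v/np.linalg.norm(v)
def plane(d,uv,z):
    c,v=ray(d,uv);return c+v*(z-c[2])/v[2]
def tri(a,ua,b,ub):
    c,v=ray(a,ua);e,w=ray(b,ub);t=np.linalg.lstsq(np.c_[v,-w],e-c,rcond=None)[0]
    p,q=c+v*t[0],e+w*t[1];return (p+q)/2,np.linalg.norm(p-q)
def project(d,p):
    r,_=cv2.Rodrigues(d["extrinsics"][:3,:3]);return cv2.projectPoints(np.array([p],float),r,d["extrinsics"][:3,3],d["mtx"],np.array([float(d["k1"]),0,0,0,0]))[0][0,0]
E
python3 - <<'E'
import numpy as np
from h import *
a=dict(np.load("scene0.npz"));b=dict(np.load("side0.npz"))
A=lambda u,v:(255+(u+.5)/7-.5,210+(v+.5)/6.6666-.5)
B=lambda u,v:(240+(u+.5)/8-.5,190+(v+.5)/6.6666-.5)
P={"mp":((715,268),(395,428)),"pp":((530,430),(70,335)),"pm":((57,185),(440,50)),"mm":((243,62),(735,115)),
"pivot":((437,143),(570,215)),"knob":((367,76),(608,128)),"doorL-":((550,228),(450,308)),"doorL+":((430,325),(228,265))}
W={}
for n,(u,v) in P.items():
    p,e=tri(a,A(*u),b,B(*v));W[n]=p;print(n,p.round(4),round(e,4),plane(a,A(*u),.168)[:2].round(4),plane(b,B(*v),.168)[:2].round(4))
loc=np.array([[-55,110],[55,110],[55,-110],[-55,-110]])/1e3
w=np.array([W[k][:2] for k in("mp","pp","pm","mm")])
c=w.mean(0);x=w-c
th=np.arctan2((loc[:,0]*x[:,1]-loc[:,1]*x[:,0]).sum(),(loc*x).sum())
R=np.array([[np.cos(th),-np.sin(th)],[np.sin(th),np.cos(th)]])
print("c",c.round(4),"th",np.degrees(th),"resid",((w-c)@R-loc).round(4).tolist())
for n in W: print(n,((W[n][:2]-c)@R).round(4))
np.savez("box.npz",c=c,R=R)
E
```

```text
mp [0.564  0.1622 0.163 ] 0.0036 [0.5677 0.1631] [0.5609 0.171 ]
pp [0.6725 0.1503 0.165 ] 0.0024 [0.6764 0.1533] [0.6706 0.1522]
pm [ 0.645  -0.0662  0.1678] 0.0016 [ 0.6444 -0.067 ] [ 0.6446 -0.0644]
mm [ 0.539  -0.0584  0.1636] 0.0033 [ 0.5422 -0.0565] [ 0.5364 -0.0485]
pivot [0.558  0.0423 0.1737] 0.0003 [0.5513 0.0378] [0.5612 0.0344]
knob [0.5566 0.0117 0.1933] 0.0008 [ 0.5264 -0.0097] [ 0.5714 -0.0265]
doorL- [0.574  0.0997 0.1663] 0.0008 [0.5763 0.1013] [0.573  0.1014]
doorL+ [0.6462 0.0958 0.1676] 0.0019 [0.6457 0.095 ] [0.6458 0.0978]
c [0.6051 0.047 ] th -6.5391451353348105 resid [[0.001, -0.0002], [0.0002, 0.0003], [-0.0025, 0.0021], [0.0013, -0.0022]]
mp [-0.054   0.1098]
pp [0.0552 0.1103]
pm [ 0.0525 -0.1079]
mm [-0.0537 -0.1122]
pivot [-0.0463 -0.01  ]
knob [-0.0441 -0.0405]
doorL- [-0.0369  0.0489]
doorL+ [0.0353 0.0532]
```

The fit agrees with the given sizes:
- **Box:** centre (0.605, 0.047), yaw -6.5°.
- **Pivot:** lands at local (-46, -10), as it should.
- **Knob:** z = 0.193, as it should be. The catch is at about 0.1 rad.
- **Door:** about 49 mm open, so its trailing face is at y ≈ -49.

I will raise the arm, shut the fingers, turn to the box's yaw and stand behind the ridge at local (0, -77).

```bash
python3 -m inch '[[[0,0,-0.06,0,0,0,-1],[-0.059,-0.056,0,0,0,0,-1],[0,0,0,0,0,0.018,-1],[0,0,0,0,0,0,-1],[0,0,0,0,0,0,-1],[0,0,0,0,0,0,-1],[0,0,0,0,0,0,-1]]]' 20
python3 - <<'E'
from cell import arm,cams
import cv2,numpy as np
s=arm.observe();b=np.load("box.npz");R=b["R"]
print(s["position"],(s["position"][:2]-b["c"])@R,cv2.Rodrigues(np.array(s["tool_rot"]))[0].round(3).tolist(),s["grip_width"])
d=cams.get_image("side");cv2.imwrite("pics/s1.png",cv2.resize(d["pixels"][130:290,210:390,::-1],None,fx=3.5,fy=3.5))
E
```

```text
t: 0.8
position: [0.5972, -0.0288, 0.2217]
tool_rot: [-2.34, -2.095, 0.0]
wrist_force: [0.0, -0.1, -0.7]
grip_width: 0.0003
gripper_force: 0.0
[ 0.59718834 -0.02878843  0.22171667] [ 0.00075729 -0.076163  ] [[0.11, 0.994, -0.0], [0.994, -0.11, 0.0], [0.0, -0.001, -1.0]] 0.00030626356282981154
```

View pics/s1.png

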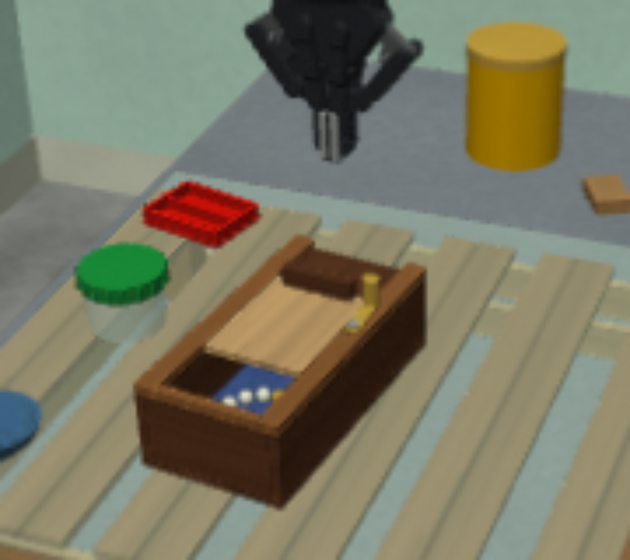

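The picture shows the shut fingers at about (330,150), behind and above the door's ridge, with the knob at (370,280) well clear to the side. I go down and push along tool +x, which is box +y.

```bash
cat > st.py <<'E'
from cell import arm
import numpy as np
s=arm.observe();b=np.load("box.npz");p=np.array(s["position"])
print("local",((p[:2]-b["c"])@b["R"]).round(4),"z",p[2].round(4),"F",np.r_[b["R"].T@np.array(s["wrist_force"])[:2],s["wrist_force"][2]].round(2))
E
python3 -m inch '[[[0,0,0.054,0,0,0,-1],[0,0,0.053,0,0,0,-1],[0,0,0,0,0,0,-1]]]'; python3 st.py
python3 -m inch '[[[0.008,0,0,0,0,0,-1],[0.008,0,0,0,0,0,-1],[0.008,0,0,0,0,0,-1],[0.008,0,0,0,0,0,-1],[0.008,0,0,0,0,0,-1],[0.008,0,0,0,0,0,-1],[0.008,0,0,0,0,0,-1]]]'; python3 st.py
```

```text
t: 1.15
position: [0.5948, -0.0294, 0.1652]
tool_rot: [-2.339, -2.091, 0.007]
wrist_force: [-0.4, -0.5, -0.1]
grip_width: 0.0002
gripper_force: 0.0
local [-0.0016 -0.077 ] z 0.1652 F [-0.35 -0.58 -0.14]
t: 1.85
position: [0.6002, -0.0013, 0.1687]
tool_rot: [2.343, 2.092, 0.0]
wrist_force: [0.2, -0.6, 0.2]
grip_width: 0.0004
gripper_force: 0.0
local [ 0.0006 -0.0485] z 0.1687 F [ 0.22 -0.53  0.16]
```

```bash
python3 -m inch '[[[0.008,0,0,0,0,0,-1],[0.008,0,0,0,0,0,-1],[0.008,0,0,0,0,0,-1],[0.008,0,0,0,0,0,-1],[0.008,0,0,0,0,0,-1],[0.008,0,0,0,0,0,-1],[0.008,0,0,0,0,0,-1]]]'; python3 st.py
python3 - <<'E'
from cell import arm,cams
import cv2,numpy as np
d=cams.get_image("side");cv2.imwrite("pics/s2.png",cv2.resize(d["pixels"][150:290,230:390,::-1],None,fx=4,fy=4))
E
```

```text
t: 2.55
position: [0.6034, 0.0264, 0.1686]
tool_rot: [2.344, 2.092, -0.0]
wrist_force: [-0.3, 0.5, -0.5]
grip_width: 0.0002
gripper_force: 0.0
local [ 0.0006 -0.0206] z 0.1686 F [-0.38  0.51 -0.5 ]
```

View pics/s2.png

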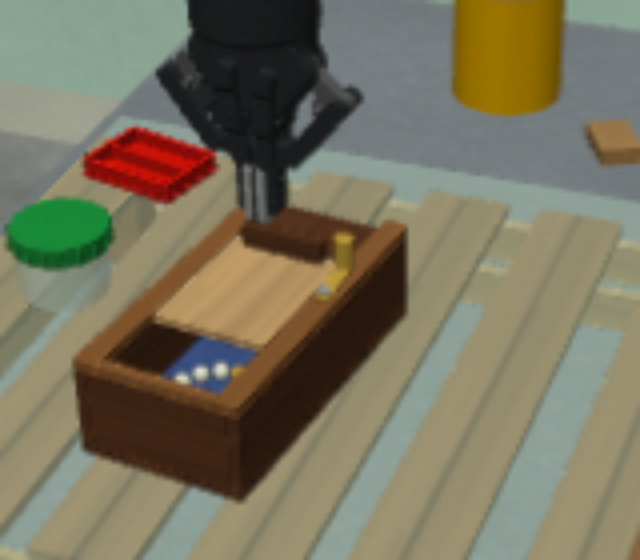

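The picture shows the fingertips at about (262,215), visually by the ridge's far end. The door's leading corner (155,315) has not moved. I check where the reported TCP should appear in the image.

Run:
```python
from cell import arm,cams
import cv2,numpy as np
from h import *
p=np.array(arm.observe()["position"]);b=np.load("box.npz")
a=cams.get_image("scene");d=cams.get_image("side");print("tcp proj",project(a,p),project(d,p))
for y in(-.049,-.1): print(y,project(d,np.r_[b["c"]+b["R"]@[0,y],.184]))
I=[a["pixels"][190:290,250:350,::-1],d["pixels"][180:280,240:340,::-1]]
cv2.imwrite("pics/c3.png",cv2.resize(np.hstack(I),None,fx=4,fy=4,interpolation=cv2.INTER_CUBIC))
```

```text
tcp proj [302.417511   240.13479434] [295.78201415 217.17308535]
-0.049 [301.40984373 206.27995392]
-0.1 [310.80068975 197.03656105]
```

View pics/c3.png

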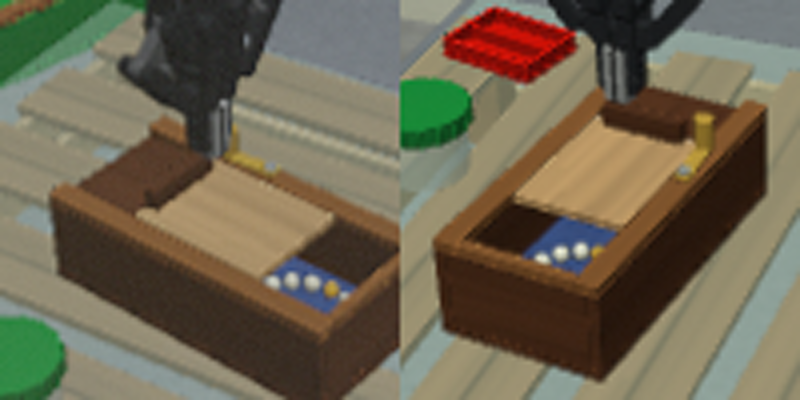

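Run:
```python
from cell import arm,cams
from h import *
a=cams.get_image("scene");d=cams.get_image("side");b=np.load("box.npz")
p,e=tri(a,(303,228.5),d,(295.3,205.2));print(p,e,(p[:2]-b["c"])@b["R"],arm.observe()["position"],arm.observe()["grip_width"])
```

```text
[0.60192916 0.03021587 0.20478176] 7.926110620114461e-05 [-0.00125227 -0.01700267] [0.60329574 0.02591478 0.16858858] -8.311107723056001e-05
```

```bash
python3 - <<'E'
from h import *
d=dict(np.load("side0.npz"));a=dict(np.load("scene0.npz"))
def zat(cam,uv,xy):
    zs=np.linspace(.1,.35,501);q=np.array([project(cam,[*xy,z]) for z in zs]);i=np.argmin(np.linalg.norm(q-uv,axis=1));return zs[i],(q[i]-uv).round(1)
print("s1 rep z .2217, seen",zat(d,(305,175.5),(.5972,-.0288)))
print("now rep .1686, seen",zat(d,(295.3,205.2),(.6033,.0259)),zat(a,(303,228.5),(.6033,.0259)))
# start: two open tips along world x, +-.0495
for x in(.5755,.6745): print("start",project(a,[x,0,.205]),project(d,[x,0,.205]))
E
python3 - <<'E'
import cv2,numpy as np
a=cv2.imread("pics/scene0.png")[170:240,250:320];b=cv2.imread("pics/side0.png")[130:200,250:330]
cv2.imwrite("pics/c4.png",np.hstack([cv2.resize(a,(400,400)),cv2.resize(b,(400,350),interpolation=3) if 0 else cv2.resize(b,(400,400))]))
E
```

```text
s1 rep z .2217, seen (np.float64(0.257), array([ 0.4, -0. ]))
now rep .1686, seen (np.float64(0.20199999999999999), array([0.2, 0. ])) (np.float64(0.204), array([-1.7,  0. ]))
start [298.93701882 219.66574604] [309.98674814 200.88366836]
start [275.5201557  240.05104265] [273.15765721 194.51234375]
```

View pics/c4.png

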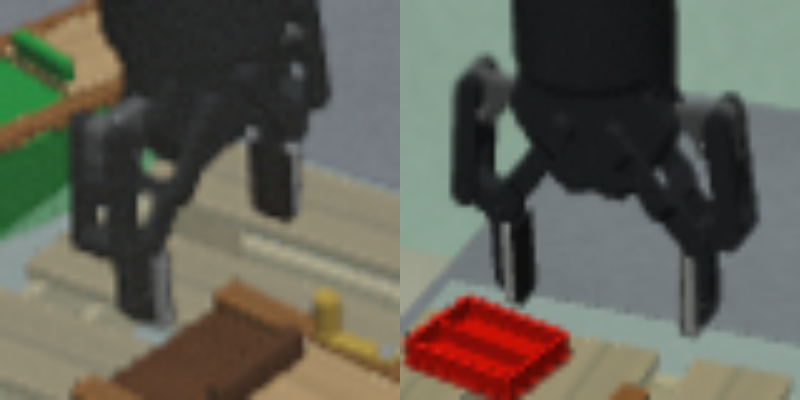

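The start picture shows the same thing: the open fingertips at (150,320) and (690,330) are also about 34 mm higher than the reported TCP implies. The camera heights match the box's known sizes: rails about 0.165, knob 0.193. So the true tips stand about 34–35 mm above the reported z, and the hand passed over the ridge without touching. I back off and go down to a reported z of about 0.135, watching the force.

```bash
python3 -m inch '[[[-0.056,0,0,0,0,0,-1],[-0.057,0,0,0,0,0,-1],[0,0,0,0,0,0,-1],[0,0,0,0,0,0,-1]]]'|head -1; python3 st.py
python3 -m inch '[[[0,0,0.02,0,0,0,-1],[0,0,0.02,0,0,0,-1],[0,0,0.01,0,0,0,-1],[0,0,0,0,0,0,-1],[0,0,0,0,0,0,-1]]]'|head -1; python3 st.py
python3 -m inch '[[[0,0,0.005,0,0,0,-1],[0,0,0.005,0,0,0,-1],[0,0,0.005,0,0,0,-1],[0,0,0,0,0,0,-1]]]'|head -1; python3 st.py
```

```text
t: 3.2
local [ 0.0007 -0.0785] z 0.1686 F [0.83 0.6  0.35]
t: 3.7
local [ 0.0006 -0.0771] z 0.1433 F [ 0.43  0.17 -0.18]
t: 4.1
local [ 0.0004 -0.0775] z 0.1357 F [ 1.22 -0.74 -0.44]
```

```bash
python3 -m inch '[[[0.008,0,0,0,0,0,-1],[0.008,0,0,0,0,0,-1],[0.008,0,0,0,0,0,-1],[0.006,0,0,0,0,0,-1],[0.006,0,0,0,0,0,-1],[0.006,0,0,0,0,0,-1],[0.006,0,0,0,0,0,-1],[0.006,0,0,0,0,0,-1]]]'|head -1; python3 st.py
cat > look.py <<'E'
# tan door centroid/extent and knob in box frame, from side and scene
from cell import cams
from h import *
import sys
b=np.load("box.npz")
for n in("side","scene"):
    d=cams.get_image(n);im=d["pixels"];r0=dict(np.load(n+"0.npz"))["pixels"]
    # sample along the box centre-line on the door top plane for light tan -> door leading edge
    hsv=cv2.cvtColor(im,cv2.COLOR_RGB2HSV)
    for x in(-.02,.02):
        L=[]
        for y in np.arange(-.06,.105,.001):
            u=project(d,np.r_[b["c"]+b["R"]@[x,y],.168]);L.append((y,*im[int(round(u[1])),int(round(u[0]))]))
        L=np.array(L,float);t=(L[:,1]>140)&(L[:,1]>L[:,3]+30);print(n,x,"tan y",L[t,0].min().round(3) if t.any() else None,L[t,0].max().round(3) if t.any() else None)
    m=((hsv[...,0]>18)&(hsv[...,0]<30)&(hsv[...,1]>140)&(hsv[...,2]>90)).astype(np.uint8)
    u=project(d,np.r_[b["c"]+b["R"]@[-.047,-.02],.175]).astype(int);k=np.zeros_like(m);k[u[1]-25:u[1]+25,u[0]-25:u[0]+25]=1
    v,w=np.nonzero(m*k)
    if len(v): print(n,"brass n",len(v),"u",w.min(),w.max(),"v",v.min(),v.max(),"top row u",w[v<v.min()+3].mean())
E
python3 look.py
```

```text
t: 4.9
local [ 0.0007 -0.0503] z 0.1362 F [-0.62 -2.47  0.12]
side -0.02 tan y -0.026 0.062
side 0.02 tan y -0.027 0.063
side brass n 70 u 288 318 v 208 243 top row u 315.38461538461536
scene -0.02 tan y -0.026 0.063
scene 0.02 tan y -0.029 0.104
scene brass n 48 u 305 316 v 221 233 top row u 307.0
```

The door is moving: its leading edge went from 51 to 63 mm. I keep pushing.

```bash
python3 -m inch '[[[0.006,0,0,0,0,0,-1],[0.006,0,0,0,0,0,-1],[0.006,0,0,0,0,0,-1],[0.006,0,0,0,0,0,-1],[0.006,0,0,0,0,0,-1],[0.006,0,0,0,0,0,-1],[0.006,0,0,0,0,0,-1],[0.006,0,0,0,0,0,-1],[0.006,0,0,0,0,0,-1],[0.006,0,0,0,0,0,-1]]]'|head -1; python3 st.py
python3 -m inch '[[[0.003,0,0,0,0,0,-1],[0.003,0,0,0,0,0,-1],[0.002,0,0,0,0,0,-1]]]'|head -1; python3 st.py; python3 look.py|grep tan
```

```text
t: 6.0
local [ 0.0006 -0.0202] z 0.1361 F [ 0.67 -1.16 -0.91]
t: 6.3
local [ 0.0006 -0.0163] z 0.1361 F [ 0.74 -0.87 -0.57]
side -0.02 tan y 0.007 0.097
side 0.02 tan y 0.006 0.099
scene -0.02 tan y 0.007 0.096
scene 0.02 tan y 0.004 0.104
```

```bash
for i in 1 2 3; do python3 -m inch '[[[0.002,0,0,0,0,0,-1],[0.002,0,0,0,0,0,-1]]]'|head -1; python3 st.py; done
```

```text
t: 6.6
local [ 0.0005 -0.0146] z 0.1361 F [-0.76 -0.84  0.76]
t: 6.8
local [ 0.0005 -0.0124] z 0.136 F [ 0.98 -0.72 -0.27]
t: 7.0
local [ 0.0005 -0.0114] z 0.136 F [-1.19 -4.94  1.08]
```

```bash
python3 -m inch '[[[0.001,0,0,0,0,0,-1],[0,0,0,0,0,0,-1]]]'|head -1; python3 st.py;python3 -m inch '[[[0.002,0,0,0,0,0,-1],[0,0,0,0,0,0,-1]]]'|head -1; python3 st.py; python3 look.py
```

```text
t: 7.2
local [ 0.0005 -0.0114] z 0.1361 F [-0.48 -4.89  2.04]
t: 7.4
local [ 0.0005 -0.0112] z 0.136 F [-0.26 -7.03  1.89]
side -0.02 tan y 0.011 0.101
side 0.02 tan y 0.011 0.103
side brass n 69 u 309 318 v 208 225 top row u 315.3076923076923
scene -0.02 tan y 0.01 0.101
scene 0.02 tan y 0.01 0.102
scene brass n 16 u 311 319 v 229 233 top row u 312.6
```

The hand has stopped against a steady 5–7 N, and the door's leading edge is at 101–103 mm, so the door is shut. Next I back off, lift, cross over the knob to its -x side and come down beside it, keeping the tips about 0.181 true, above the catch arm.

```bash
python3 -m inch '[[[-0.03,0,0,0,0,0,-1],[-0.03,0,0,0,0,0,-1],[0,0,-0.06,0,0,0,-1],[0,0,-0.06,0,0,0,-1],[0,-0.08,0,0,0,0,-1],[0,-0.08,0,0,0,0,-1],[0,-0.01,0,0,0,0,-1],[0,0,0,0,0,0,-1],[0,0,0,0,0,0,-1]]]'|head -1; python3 st.py
python3 - <<'E'
from cell import cams
from h import *
b=np.load("box.npz");I=[]
for n in("scene","side"):
    d=cams.get_image(n);np.savez(n+"1.npz",**d)
    u=project(d,np.r_[b["c"]+b["R"]@[-.04,-.02],.18]).astype(int);x,y=u-45;print(n,x,y)
    I.append(cv2.resize(d["pixels"][y:y+90,x:x+90,::-1],(400,400),interpolation=2))
cv2.imwrite("pics/c5.png",np.hstack(I))
E
```

```text
t: 8.4
local [-0.0831 -0.0394] z 0.1964 F [ 0.42 -0.16 -0.25]
scene 267 183
side 265 171
```

View pics/c5.png

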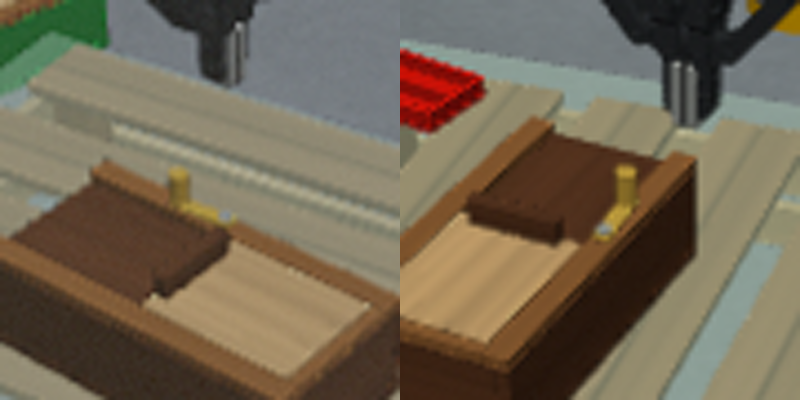

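The picture shows the door shut against the end strip. The knob top is at (180,172) and (627,170), the pivot at (228,218) and (604,230), and the fingertip at (228,85) and (690,125).

Run:
```python
from h import *
a=dict(np.load("scene1.npz"));d=dict(np.load("side1.npz"));b=np.load("box.npz")
for n,u,v in(("knob",(307.3,221.5),(315.9,209.1)),("pivot",(318.1,231.8),(310.7,222.6)),("tip",(318.1,202),(330.1,199))):
    p,e=tri(a,u,d,v);print(n,((p[:2]-b["c"])@b["R"]).round(4),p[2].round(4),e.round(4))
```

```text
knob [-0.0448 -0.0405] 0.192 0.0004
pivot [-0.0471 -0.0073] 0.1726 0.0009
tip [-0.0851 -0.0359] 0.2326 0.0004
```

```bash
python3 -m inch '[[[0,0,0.04,0,0,0,-1],[0,0,0.04,0,0,0,-1],[0,0,0.022,0,0,0,-1],[0.004,0,0,0,0,0,-1],[0,0,0,0,0,0,-1]]]'|head -1; python3 st.py
python3 -m inch '[[[0,0.008,0,0,0,0,-1],[0,0.008,0,0,0,0,-1],[0,0.008,0,0,0,0,-1],[0,0.006,0,0,0,0,-1],[0,0.006,0,0,0,0,-1],[0,0.006,0,0,0,0,-1],[0,0.006,0,0,0,0,-1]]]'|head -1; python3 st.py; python3 look.py|grep brass
```

```text
t: 9.0
local [-0.0839 -0.0365] z 0.1453 F [-0.87  0.25 -0.15]
t: 9.7
local [-0.0602 -0.037 ] z 0.1451 F [-0.24 -0.07  0.75]
side brass n 49 u 309 317 v 208 224 top row u 314.0
scene brass n 56 u 305 319 v 221 233 top row u 306.8888888888889
```

```bash
python3 -m inch '[[[0,0.006,0,0,0,0,-1],[0,0.006,0,0,0,0,-1],[0,0.006,0,0,0,0,-1],[0,0.006,0,0,0,0,-1],[0,0.006,0,0,0,0,-1]]]'|head -1; python3 st.py; python3 look.py|grep brass
```

```text
t: 10.3
local [-0.0452 -0.0366] z 0.1451 F [-0.86  0.49  1.12]
side brass n 53 u 307 312 v 208 224 top row u 308.125
scene brass n 67 u 303 319 v 224 233 top row u 304.55555555555554
```

```bash
cat > knob.py <<'E'
from cell import cams
from h import *
b=np.load("box.npz")
# score catch angles: brass fraction on the knob's axis pixels in both views
ims={n:cams.get_image(n) for n in("side","scene")}
for n,d in ims.items():
    hsv=cv2.cvtColor(d["pixels"],cv2.COLOR_RGB2HSV);m=((hsv[...,0]>18)&(hsv[...,0]<30)&(hsv[...,1]>140)&(hsv[...,2]>90)).astype(np.uint8)
    u=project(d,np.r_[b["c"]+b["R"]@[-.035,-.025],.18]).astype(int);k=np.zeros_like(m);k[u[1]-28:u[1]+28,u[0]-28:u[0]+28]=1;m*=k
    c,l,st,ce=cv2.connectedComponentsWithStats(m)
    v,w=np.nonzero(m)
    if not len(v): print(n,"none");continue
    t=v.min();s=(v<t+4);uv=(w[s].mean(),t+1.5)
    p=(plane(d,uv,.1925)[:2]-b["c"])@b["R"];q=p-[-.047,-.01]
    print(n,uv,"knob top ~",p.round(4),"theta",round(float(np.arctan2(q[0],-q[1])),2),"r",round(float(np.hypot(*q)),4))
E
python3 knob.py
```

```text
side (np.float64(308.0), np.float64(209.5)) knob top ~ [-0.0286 -0.0301] theta 0.74 r 0.0272
scene (np.float64(304.53846153846155), np.float64(225.5)) knob top ~ [-0.0262 -0.0339] theta 0.72 r 0.0317
```

```bash
python3 -m inch '[[[0,0.006,0,0,0,0,-1],[0,0.006,0,0,0,0,-1],[0,0,0,0,0,0,-1]]]'|head -1; python3 st.py; python3 knob.py
```

```text
t: 10.8
local [-0.0393 -0.0365] z 0.145 F [-1.58  1.51  0.57]
side (np.float64(305.5), np.float64(209.5)) knob top ~ [-0.0231 -0.0275] theta 0.94 r 0.0296
scene (np.float64(304.5), np.float64(227.5)) knob top ~ [-0.0195 -0.0283] theta 0.98 r 0.0331
```

Catch is at about 0.95 rad. Next I go round behind the knob on its -y side and push towards +y.

```bash
python3 -m inch '[[[0,-0.02,0,0,0,0,-1],[-0.03,0,0,0,0,0,-1],[-0.02,0,0,0,0,0,-1],[0,0.03,0,0,0,0,-1],[0,0.03,0,0,0,0,-1],[0,0,0,0,0,0,-1],[0,0,0,0,0,0,-1]]]'|head -1; python3 st.py
python3 -m inch '[[[0.008,0,0,0,0,0,-1],[0.008,0,0,0,0,0,-1],[0.006,0,0,0,0,0,-1],[0.006,0,0,0,0,0,-1],[0.006,0,0,0,0,0,-1],[0.006,0,0,0,0,0,-1],[0.006,0,0,0,0,0,-1],[0.006,0,0,0,0,0,-1]]]'|head -1; python3 st.py; python3 knob.py
```

```text
t: 11.6
local [-0.0196 -0.0631] z 0.1448 F [-0.09  0.23  0.66]
t: 12.4
local [-0.0192 -0.0361] z 0.1451 F [ 1.27 -3.59 -0.03]
side (np.float64(302.22222222222223), np.float64(212.5)) knob top ~ [-0.0225 -0.0119] theta 1.49 r 0.0246
scene (np.float64(308.07142857142856), np.float64(229.5)) knob top ~ [-0.0183 -0.0156] theta 1.38 r 0.0292
```

```bash
for i in 1 2 3; do python3 -m inch '[[[0.003,0,0,0,0,0,-1],[0.003,0,0,0,0,0,-1]]]'|head -1; python3 st.py; done; python3 knob.py
```

```text
t: 12.7
local [-0.0195 -0.0327] z 0.1451 F [ 1.24 -1.83  0.29]
t: 12.9
local [-0.0195 -0.0297] z 0.1451 F [ 1.44 -0.56  0.28]
t: 13.1
local [-0.0195 -0.0267] z 0.145 F [ 1.68 -0.06  0.29]
side (np.float64(299.3529411764706), np.float64(213.5)) knob top ~ [-0.0184 -0.0049] theta 1.75 r 0.029
scene (np.float64(311.95652173913044), np.float64(231.5)) knob top ~ [-0.0176 -0.0024] theta 1.82 r 0.0303
```

```bash
for i in 1 2; do python3 -m inch '[[[0.002,0,0,0,0,0,-1],[0,0,0,0,0,0,-1]]]'|head -1; python3 st.py; done; python3 knob.py; python3 look.py | grep tan
```

```text
t: 13.4
local [-0.0195 -0.0258] z 0.145 F [ 0.41  0.68 -0.32]
t: 13.6
local [-0.0194 -0.0248] z 0.145 F [0.95 0.09 0.86]
side (np.float64(298.94117647058823), np.float64(213.5)) knob top ~ [-0.0175 -0.0045] theta 1.75 r 0.03
scene (np.float64(312.76190476190476), np.float64(231.5)) knob top ~ [-0.0188 -0.0008] theta 1.89 r 0.0296
side -0.02 tan y -0.016 0.104
side 0.02 tan y 0.013 0.103
scene -0.02 tan y 0.013 0.104
scene 0.02 tan y 0.011 0.103
```

The angle reads at or past square. I back off and up, then check with the last picture.

```bash
python3 -m inch '[[[-0.03,0,0,0,0,0,-1],[-0.03,0,0,0,0,0,-1],[0,0,-0.08,0,0,0,-1],[0,0,-0.1,0,0,0,-1],[-0.1,0,0,0,0,0,-1],[0,0,0,0,0,0,-1],[0,0,0,0,0,0,-1],[0,0,0,0,0,0,-1]]]'|head -1; python3 st.py; python3 knob.py
python3 - <<'E'
from cell import cams
from h import *
b=np.load("box.npz");I=[]
for n in("scene","side"):
    d=cams.get_image(n);np.savez(n+"2.npz",**d)
    u=project(d,np.r_[b["c"]+b["R"]@[-.02,.0],.18]).astype(int);x,y=u-45;print(n,x,y)
    I.append(cv2.resize(d["pixels"][y:y+90,x:x+90,::-1],(400,400),interpolation=2))
cv2.imwrite("pics/c6.png",np.hstack(I))
E
```

```text
t: 14.6
local [-0.0198 -0.1056] z 0.2346 F [ 0.04 -0.32 -1.17]
side (np.float64(298.94117647058823), np.float64(213.5)) knob top ~ [-0.0175 -0.0045] theta 1.75 r 0.03
scene (np.float64(311.9583333333333), np.float64(231.5)) knob top ~ [-0.0176 -0.0024] theta 1.82 r 0.0303
scene 268 190
side 254 174
```

View pics/c6.png

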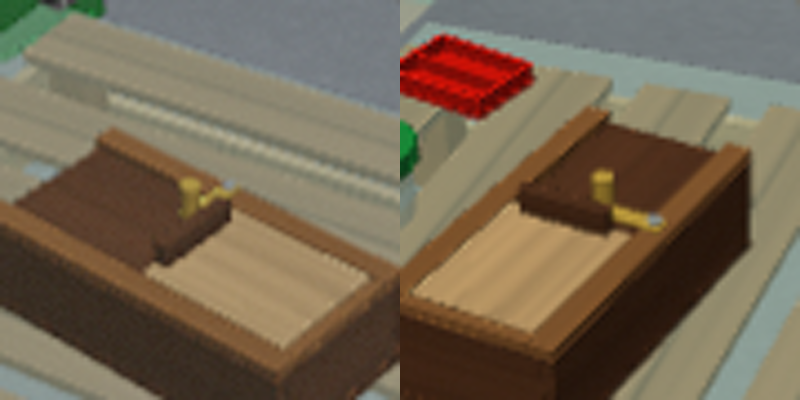

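The picture shows the catch arm lying along the shut door's ridge, with the knob at (190,183) and (603,175) and the pivot at (228,188) and (655,220). The hand is clear. One last angle check before handing in.

Run:
```python
from h import *
a=dict(np.load("scene2.npz"));d=dict(np.load("side2.npz"));b=np.load("box.npz");P=[]
for n,u,v in(("knob",(310.4,230.8),(299.3,212.9)),("pivot",(318.9,231.9),(311.1,223.1))):
    p,e=tri(a,u,d,v);l=(p[:2]-b["c"])@b["R"];P.append(l);print(n,l.round(4),p[2].round(4),e.round(4))
q=P[0]-P[1];print("theta",np.arctan2(q[0],-q[1]),np.hypot(*q))
```

```text
knob [-0.0172 -0.007 ] 0.1928 0.0002
pivot [-0.0487 -0.0061] 0.1721 0.0013
theta 1.5413824164958365 0.031498018980404996
```

Theta is about 1.54, the radius 31.5 mm is right, and the box has shifted about 2–3 mm at most.

```bash
python3 -c "
from cell import arm
print(arm.finish_job())"
```

```text
the job is handed in; nothing more can be done
None
```

I handed the job in with the door shut, the catch square across behind its ridge (measured about 1.54 rad), the box shifted only 2–3 mm and the hand clear; the hand-in returned no verdict.

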